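# Load and lock the open polishing chuck

## Task

One of the two polishing chucks on the bench has been left open, its lever over on the chuck's left side (as seen from the robot) and its cartridge standing out a little. Push that cartridge fully home, draw the chuck's spring collar towards its open end by the thumb lever, swing the lever over to the other side and let the collar spring back so that its claw sits in the notch of the cartridge's tongue. Leave the chuck that is already locked alone, and do not shift or upset the things standing about.

Things in the scene. Friction and masses are not known exactly. Their poses are not given: they have to be found in the camera images.
- chuck_a: One of two identical polishing-motor chucks fixed to the bench, axis level, 55 mm up, open end towards the robot. Origin: on the bench below the seat face; own x along the axis from open end (-x) to motor (+x), z up. Along x: cradle -150 to -48 mm (39 mm wide inside, floor 37 mm, walls 47 mm above bench), seat disc at 0, motor housing 100 to 200 mm (90 mm wide, top 95 mm above bench).
- seat_a (a point): Centre of the seat face (disc radius 40 mm) of chuck a, on its axis 55 mm above the bench; axes as the chuck's. The steel collar, radius 30 mm, rides the barrel at chuck x = 28 to 50 mm.
- cartridge_a: Loose steel cartridge, 95 mm long, about 0.4 kg, slides in cradle a. Origin: centre of its nose (inner end) face, at the seat point when fully home; own x as the chuck's. Body 36 x 36 mm, x -55 to 0; outer end a felt drum, radius 16, flat end at x = -95. At the nose a tongue 32 wide, x -8 to 0, rises to 38 mm above the axis; ridges (to x = -12) leave a 21 mm notch at its middle for the claw.
- pull_a (a joint): How far collar a is drawn along the axis towards the open end (chuck -x), m: 0 to 0.018. A spring returns it: 4 N at 0, 13 N at 0.018. About 0.003 when locked on a home cartridge. It must be beyond 0.007 for the claw to swing past the tongue's ridges; 0.012 to 0.016 is ample.
- turn_a (a joint): Turn of collar a about its axis, rad: 0 = open (lever leans 0.6 rad from upright to chuck +y, claw down beside the cartridge); 1.2 = locked (lever leans 0.6 rad to chuck -y, claw on top, in the notch); stops at 0 and 1.3. Friction 0.06 N m: stays where left.
- lever_a (a point): Outer end of thumb lever a, 80 mm from the axis, on its middle line, in the motor-side face of its paddle (chuck x = 34 mm undrawn). Paddle 40 mm across, 6 mm thick along x, 52 to 80 mm from the axis; a fin 8 mm thick, 20 mm deep runs down the middle of its motor side, so a fingertip behind the paddle and beside the fin can draw and swing it. 66 mm free from paddle to motor housing.
- chuck_b: One of two identical polishing-motor chucks fixed to the bench, axis level, 55 mm up, open end towards the robot. Origin: on the bench below the seat face; own x along the axis from open end (-x) to motor (+x), z up. Along x: cradle -150 to -48 mm (39 mm wide inside, floor 37 mm, walls 47 mm above bench), seat disc at 0, motor housing 100 to 200 mm (90 mm wide, top 95 mm above bench).
- seat_b (a point): Centre of the seat face (disc radius 40 mm) of chuck b, on its axis 55 mm above the bench; axes as the chuck's. The steel collar, radius 30 mm, rides the barrel at chuck x = 28 to 50 mm.
- cartridge_b: Loose steel cartridge, 95 mm long, about 0.4 kg, slides in cradle b. Origin: centre of its nose (inner end) face, at the seat point when fully home; own x as the chuck's. Body 36 x 36 mm, x -55 to 0; outer end a felt drum, radius 16, flat end at x = -95. At the nose a tongue 32 wide, x -8 to 0, rises to 38 mm above the axis; ridges (to x = -12) leave a 21 mm notch at its middle for the claw.
- pull_b (a joint): How far collar b is drawn along the axis towards the open end (chuck -x), m: 0 to 0.018. A spring returns it: 4 N at 0, 13 N at 0.018. About 0.003 when locked on a home cartridge. It must be beyond 0.007 for the claw to swing past the tongue's ridges; 0.012 to 0.016 is ample.
- turn_b (a joint): Turn of collar b about its axis, rad: 0 = open (lever leans 0.6 rad from upright to chuck +y, claw down beside the cartridge); 1.2 = locked (lever leans 0.6 rad to chuck -y, claw on top, in the notch); stops at 0 and 1.3. Friction 0.06 N m: stays where left.
- lever_b (a point): Outer end of thumb lever b, 80 mm from the axis, on its middle line, in the motor-side face of its paddle (chuck x = 34 mm undrawn). Paddle 40 mm across, 6 mm thick along x, 52 to 80 mm from the axis; a fin 8 mm thick, 20 mm deep runs down the middle of its motor side, so a fingertip behind the paddle and beside the fin can draw and swing it. 66 mm free from paddle to motor housing.
- bur_block: Bystander: green block 70 x 110 x 45 mm with burs standing in it. Origin: centre of its underside.
- jar: Bystander: amber jar, radius 28, 75 mm high. Origin: centre of its underside.
- cup: Bystander: white cup, radius 35, 50 mm high. Origin: centre of its underside.
- bur_case: Bystander: blue metal case 80 x 100 mm, lid standing 70 mm high at its back. Origin: centre of its underside.
- foil_tray: Bystander: aluminium tray 100 x 130 x 22 mm. Origin: centre of its underside.
- cream_box: Bystander: cream box 100 x 150 x 70 mm with clear lid. Origin: centre of its underside.
There are look-alikes about, which are no part of the job. Leave any blue look-alike of the cartridge_a alone. What is shaped like the cartridge_b but purple is not meant.

How it is judged:
On the way:
1. the open chuck's collar is drawn back by more than 6 mm (value of joint pull_a above 0.006 m), for 0.05 s.
At the end, for the whole second after the job is handed in: Both chucks are locked: each lever over on the chuck's -y side (turn above 1.0 rad), each collar sprung back onto the tongue (pull between 1 and 5.5 mm), each cartridge fully home (within 3 mm of its seat) and at rest (value of joint each of turn_a, turn_b above 1 rad and value of joint pull_a between 0.001 and 0.0055 m and x of cartridge_a in the frame of seat_a above -0.003 m and value of joint pull_b between 0.001 and 0.0055 m and x of cartridge_b in the frame of seat_b above -0.003 m and linear speed of cartridge_a below 0.02 m/s); the robot touches nothing.
It fails at once if the already locked chuck is worked: its collar pulled beyond 7 mm or turned below 1.0 rad (value of joint pull_b above 0.007 m or value of joint turn_b below 1 rad).
It fails at once if a bystander is shifted by more than 30 mm or tipped by more than 0.5 rad (distance of any of bur_block, jar, cup, bur_case, foil_tray, cream_box from where it was at the start of the episode above 0.03 m or angle between any of bur_block, jar, cup, bur_case, foil_tray, cream_box's own z axis and vertical above 0.5 rad).
It also fails if it takes over 48 s, if anything falls off the work surface, if the arm or the gripper's body presses on something with over 40 N, if the wrist force passes 120 N, or if a joint passes its speed limit or range.

## Robot

A 7-joint arm with a two-finger parallel gripper is mounted at the origin on the work surface. World frame = base frame: x ahead of the robot, y to its left, z up, the work surface at z = 0. Lengths are in m, angles in rad, forces in N, time in s.
With the tool pointing down it reaches from about 0.4 to 0.85 m from the base axis. Payload 10.4 kg.
Tool frame: the origin (TCP) lies at the very end of the fingers, on their centre line; the grasp point (between the pads) lies robot.tcp_to_grasp behind it (robot.tcp_to_grasp is the distance from the TCP to the grasp point, in m); z points along the fingers, y is the line along which they close (so a half turn about z gives the same grasp; the last joint's range is limited). The gripper opens to 85 mm and grips with 20 to 120 N. Pads are 22 mm wide; open, the fingers measure 114 mm over their backs; the gripper's body (76 mm by 85 mm) begins 54 mm behind the grasp point. The pads swing forward as they close: fully open they stand 13 mm farther back than shut.
Start: joints at [-1.128, 0.332, -0.065, 1.46, 0.022, 1.35, -0.088], TCP at [0.281, 0.558, 0.231] pointing down, gripper open.
Joint ranges: [-2.6, 2.6], [-0.5, 2.12], [-1.47, 1.34], [0.16, 2.42], [-1.27, 4.41], [0.06, 2.06], [-2.6, 2.6]. Speed limits (rad/s): [2.22, 2.22, 2.79, 2.79, 3.14, 3.14, 3.14].

## Interface

Orientations are given as a 3x3 rotation matrix whose columns are the frame's x, y, z axes.
In Python, from station import status, imaging, robot gives the robot as it stands.
- The arm moves only by the tool carry_out, never from a script. Its argument "increments" is a list of rows, each a list of 2 entries, a list of its own where there are three numbers: the shift along the tool's x, y, z in units of 50 cm (1.0 is 50 cm), then the turn, a rotation vector about the tool's x, y, z in units of pi rad (1.0 is pi rad). A call has 1 to 12 rows; each row shifts and turns the commanded pose from where the row before left it, along the tool's axes as they then stand; what a row does not reach is not made up. A row lasts 1/8 s, in which the tool goes at most 62.5 mm and 10.7 degrees, less where a joint would pass 70% of its speed; a pose out of reach is approached as far as the arm can. A call with a number of a shift or a turn outside -1 to 1 is refused whole. A call with a gripper value outside its range is refused whole. "grip" is the closure, from 0 (fully open) to 1 (shut), set as the call begins (left out, the last holds). The fingers move at their own pace and stop on an object; "grip_force" is the grip in N (left out, the last holds). Time passes only in rows, so rows that do not move let the fingers close. It gives the time, the measured TCP pose, the force, the opening and the grip force at its end, in the units of the state.
- status.get_state(): the state, without advancing time (a new reading comes with each control period).
- imaging.grab_frame(name): name is "scene" or "side" or "wrist"; returns the picture (400x640x3 uint8, red, green, blue); there is no depth.
- imaging.calibration(name): a dict with "K" (3x3 intrinsics, pixels), "rvec" (rotation vector, rad) and "tvec" (3), from world to camera coordinates, as OpenCV has them. Camera axes: x right, y down, z forward; pixel columns grow to the right and rows downward; lengths in m; the calibration is good to about 2 mm. A picture is of the moment at which its call begins: read the wrist's pose just before it. calibration takes no time and is no camera call; for the wrist camera it gives the pose at the moment of the call.
- robot.job_done(): hands the job in; it is judged then, once.
The state is a dict: "t": time; "q": joint angles; "joint_velocities": joint speeds; "joint_torque": joint torques, N m; "ee_pos": TCP position; "ee_rot": TCP orientation; "ft_force": force on the tool from outside, world axes, zero at the start; "moment": the same for the moment, N m; "opening": finger opening in m; "grip_force": force on a finger pad.
Only numpy, scipy, OpenCV 4.12 (cv2) and the standard library are available. Lean on these libraries where they do the work, as an engineer would, in place of code of your own. Each camera call takes 0.05 s, during which the arm holds its last target. There are 200 camera calls.

## Working session

There is one attempt and no reset: what is moved stays moved. The work goes in short steps, Python scripts to look and compute and a tool call to move; the robot and the scene stay as the last step left them, time stands still between calls to the robot, and variables do not carry over. Pictures are saved under pics/ and viewed, at most 10 in all, crops included, and the job is handed in when it is done.

Besides the shell and the picture viewer there is one more tool, called as name(argument=value, ...) on one line, values as JSON. carry_out: Moves the arm, as the interface text tells. Shifts and turns lie within -1 to 1; 1 stands for 50 cm of shift or pi rad of turn. Its arguments: {"type":"object","properties":{"increments":{"type":"array"},"grip":{"type":"number"},"grip_force":{"type":"number"}},"required":["increments"]}

```bash
mkdir -p pics; ls
python3 - <<'E'
from station import status, imaging, robot
import cv2,numpy as np
s=status.get_state();print(s['t'],s['ee_pos'],np.round(s['ee_rot'],3),robot.tcp_to_grasp,s['ft_force'])
for n in("scene","side"):
    c=imaging.calibration(n);R=cv2.Rodrigues(c['rvec'])[0];print(n,c['K'][0],(-R.T@c['tvec']),R[2])
    cv2.imwrite(f'pics/{n}0.png',cv2.cvtColor(imaging.grab_frame(n),cv2.COLOR_RGB2BGR))
E
```

```text
pics
0.0 [0.28055913 0.55806868 0.23051536] [[-0.893  0.449 -0.001]
 [ 0.449  0.893 -0.001]
 [-0.    -0.001 -1.   ]] 0.0187 [ 0.11962263 -0.02806798  0.54839343]
scene [454.53009398   0.         313.68910913] [1.10543296 0.4263123  0.93497895] [-0.49724716 -0.40865549 -0.76534042]
side [456.41580665   0.         321.09956547] [ 0.007941   -0.87624945  0.73369084] [ 0.47312484  0.72119912 -0.50598885]
```

View pics/scene0.png

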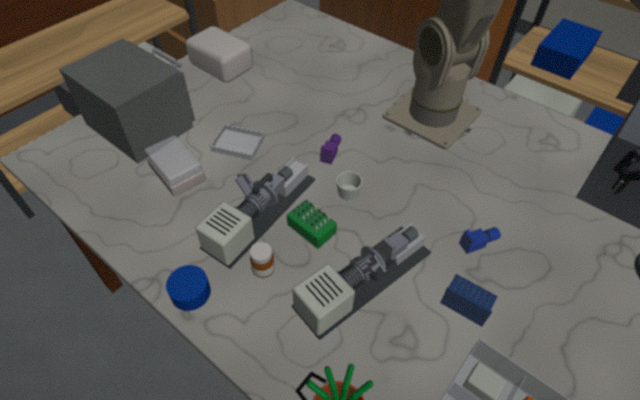

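View pics/side0.png

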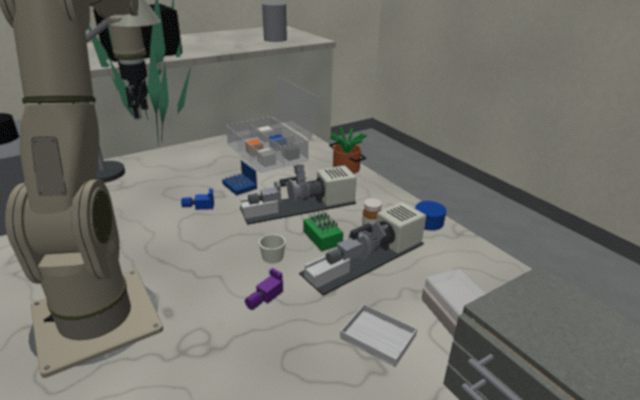

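Scene view: two chucks, one around (255,205), one around (375,270); purple look-alike (330,148), blue look-alike (480,238). Side view: chucks at (300,190) and (370,245), cup (272,247), bur block (322,230). One close montage to decide which is open.

Run:
```python
import cv2,numpy as np
a=cv2.imread('pics/scene0.png');b=cv2.imread('pics/side0.png')
f=lambda im,x,y,w=133,h=100:cv2.resize(im[y:y+h,x:x+w],(400,300),interpolation=cv2.INTER_CUBIC)
cv2.imwrite('pics/m.png',np.vstack([np.hstack([f(a,190,155),f(a,305,215)]),np.hstack([f(b,233,140),f(b,298,195)])]))
```

```text
(no output)
```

View pics/m.png

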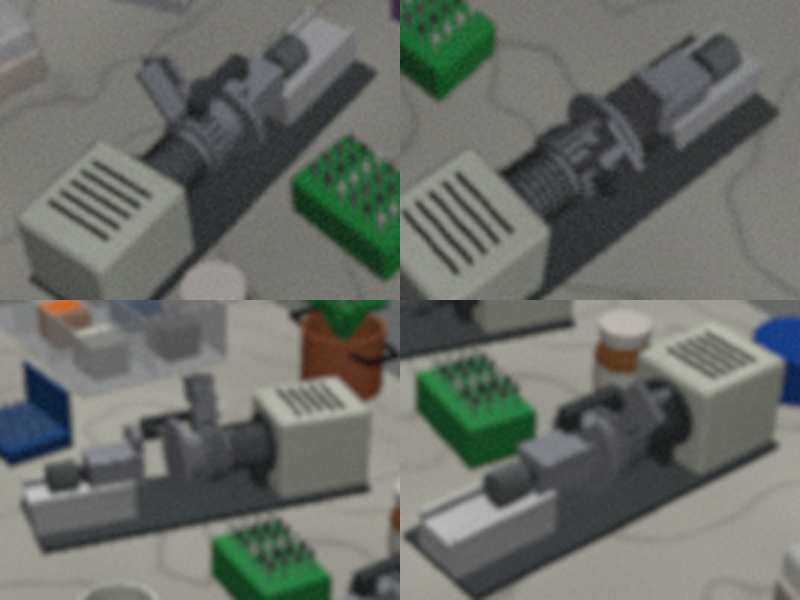

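The chuck at scene (375,270) / side (300,190) is the open one: its lever leans towards +y and its cartridge shows a gap to the seat disc. The other one (scene (255,205)) leans to -y with the claw on top, so it is locked. The only look-alikes are the blue part at (480,238) and the purple one at (330,148), both loose and away from the chucks. Coarse pose next.

```bash
cat > h.py <<'E'
from station import status, imaging, robot
import cv2,numpy as np
def ray(c,p):
    R=cv2.Rodrigues(np.array(c['rvec']))[0];o=-R.T@np.array(c['tvec']).ravel()
    u=cv2.undistortPoints(np.array([[p]],float),np.array(c['K']),None).ravel()
    return o,R.T@np.r_[u,1]
def plane(c,p,z):
    o,d=ray(c,p);return o+d*(z-o[2])/d[2]
def tri(l):
    A=0;b=0
    for c,p in l:
        o,d=ray(c,p);d/=np.linalg.norm(d);M=np.eye(3)-np.outer(d,d);A=A+M;b=b+M@o
    return np.linalg.solve(A,b)
def proj(c,P):
    return cv2.projectPoints(np.array(P,float),np.array(c['rvec']),np.array(c['tvec']),np.array(c['K']),None)[0][:,0]
def save(n,f):
    c=imaging.calibration(n);im=cv2.cvtColor(imaging.grab_frame(n),cv2.COLOR_RGB2BGR);cv2.imwrite(f,im);np.save(f+'.npy',c,allow_pickle=True);return c,im
E
python3 - <<'E'
from h import *
s=imaging.calibration('side');c=imaging.calibration('scene')
q=lambda u,v:(233+u/3.008,140+(v-300)/3); r=lambda u,v:(305+(u-400)/3.008,215+v/3)
np.set_printoptions(precision=4,suppress=True)
print('housing top side');P=np.array([plane(s,q(*p),.095) for p in[(255,390),(340,378),(370,410),(275,418)]]);print(P,P.mean(0))
P=np.array([plane(c,p,.095) for p in[(293,292),(327,266),(354,290),(320,318)]]);print(P,P.mean(0))
print('drum',plane(c,r(735,40),.071),plane(s,q(47,468),.068))
print('cradle outer',plane(c,r(757,55),.047),plane(s,q(25,485),.047),plane(s,q(35,502),.047))
print('lever', tri([(c,r(612,150)),(s,q(200,377))]))
w=imaging.calibration('wrist');R=cv2.Rodrigues(w['rvec'])[0];o=-R.T@w['tvec'].ravel();st=status.get_state();E=st['ee_rot'];print('cam in tool',E.T@(o-st['ee_pos']),(R@E))
E
```

```text
housing top side
[[0.6994 0.1998 0.095 ]
 [0.7918 0.1773 0.095 ]
 [0.7749 0.1013 0.095 ]
 [0.6829 0.1365 0.095 ]] [0.7373 0.1537 0.095 ]
[[0.7855 0.1111 0.095 ]
 [0.6927 0.1258 0.095 ]
 [0.7015 0.204  0.095 ]
 [0.7939 0.1893 0.095 ]] [0.7434 0.1576 0.095 ]
drum [0.4664 0.2138 0.071 ] [0.4646 0.2063 0.068 ]
cradle outer [0.4501 0.2291 0.047 ] [0.4463 0.2209 0.047 ] [0.4412 0.1863 0.047 ]
lever [0.6392 0.2104 0.1209]
cam in tool [ 0.0798  0.0005 -0.1443] [[-0.0013  1.      0.0002]
 [-0.9514 -0.0012 -0.3079]
 [-0.3079 -0.0006  0.9514]]
```

Scene camera: open chuck yaw about -0.17 rad, seat about (0.593,0.182). Go above it for a closer look.

carry_out(increments=[[[-0.078,-0.0426,-0.004],[0,0,0]],[[-0.078,-0.0426,-0.004],[0,0,0]],[[-0.078,-0.0426,-0.004],[0,0,0]],[[-0.078,-0.0426,-0.004],[0,0,0]],[[-0.078,-0.0426,-0.004],[0,0,0]],[[-0.078,-0.0426,-0.004],[0,0,0]],[[-0.078,-0.0426,-0.004],[0,0,0]],[[-0.078,-0.0426,-0.004],[0,0,0]],[[-0.078,-0.0426,-0.004],[0,0,0]],[[-0.078,-0.0426,-0.004],[0,0,0]],[[0,0,0],[0,0,-0.047]],[[0,0,0],[0,0,-0.047]]], grip=1)

```text
t: 1.6
ee_pos: [0.5336, 0.1923, 0.2509]
ee_rot: [[-0.986, 0.166, -0.001], [0.166, 0.986, -0.0], [0.001, -0.0, -1.0]]
ft_force: [-0.7, 0.8, 0.2]
opening: 0.0001
grip_force: 0.0
```

Run:
```python
from h import *
s=status.get_state();print(s['t'],s['ee_pos'],np.round(s['ee_rot'],3),s['opening'])
c,im=save('wrist','pics/w1.png')
```

```text
1.6 [0.53355528 0.19229037 0.25085821] [[-0.986  0.166 -0.001]
 [ 0.166  0.986 -0.   ]
 [ 0.001 -0.    -1.   ]] 9.581002836431023e-05
```

View pics/w1.png

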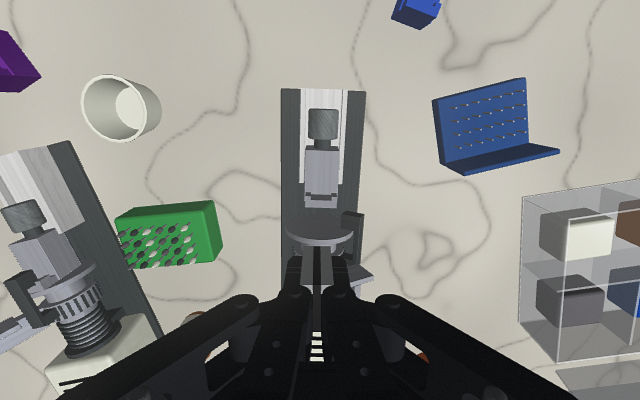

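Wrist view: cradle white (301–348, 88–205), drum (308–338, 108–140), cartridge body rows 150–205, seat disc (286–353, ~235), open lever paddle edge at (358,275); gap between nose and disc is visible.

Run:
```python
from h import *
np.set_printoptions(precision=4,suppress=True)
c=np.load('pics/w1.png.npy',allow_pickle=True).item()
for n,p,z in[('baseL',(281,88),.005),('baseR',(366,91),.005),('baseL2',(282,270),.005),('cradL',(301,88),.047),('cradR',(348,91),.047),('drumtop',(323,108),.071),('drum joint',(322,139),.071),('body out L',(306,150),.073),('body out R',(338,150),.073),('body nose',(320,190),.073),('discL',(286,233),.055),('discR',(353,237),.055),('disctop',(319,238),.095)]:print(n,plane(c,p,z))
im=cv2.imread('pics/w1.png');cv2.imwrite('pics/w1c.png',cv2.resize(im[80:300,250:400],(545,800)[:2],interpolation=cv2.INTER_CUBIC)[:600] if 0 else cv2.resize(im[85:295,250:400],(428,600),interpolation=cv2.INTER_CUBIC))
```

```text
baseL [0.4361 0.1673 0.005 ]
baseR [0.456 0.265 0.005]
baseL2 [0.6726 0.1201 0.005 ]
cradL [0.4416 0.1921 0.047 ]
cradR [0.4528 0.2401 0.047 ]
drumtop [0.4646 0.2112 0.071 ]
drum joint [0.4944 0.2053 0.071 ]
body out L [0.5024 0.1873 0.073 ]
body out R [0.5079 0.2196 0.073 ]
body nose [0.5468 0.1945 0.073 ]
discL [0.5972 0.1457 0.055 ]
discR [0.6155 0.2228 0.055 ]
disctop [0.5918 0.1857 0.095 ]
```

View pics/w1c.png

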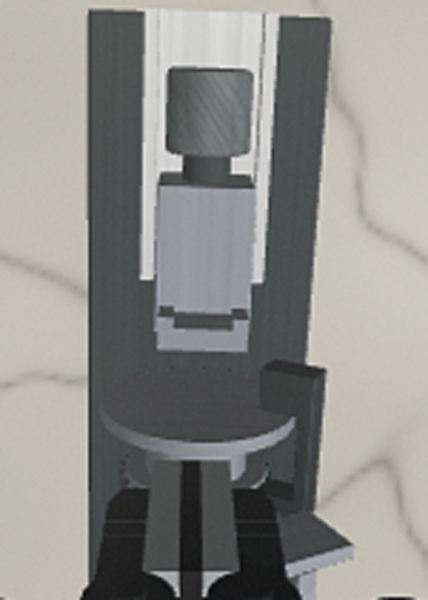

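carry_out(increments=[[[0,0,0],[0,0,0.0105]],[[0.1,0.006,0],[0,0,0]],[[0.1,0.006,0],[0,0,0]],[[0,0,0.1],[0,0,0]],[[0,0,0.1],[0,0,0]],[[0,0,0.1],[0,0,0]],[[0,0,0.098],[0,0,0]],[[0,0,0],[0,0,0]]])

```text
t: 2.65
ee_pos: [0.4344, 0.2177, 0.0496]
ee_rot: [[-0.979, 0.205, -0.006], [0.205, 0.979, -0.004], [0.005, -0.005, -1.0]]
ft_force: [0.4, 0.5, 0.7]
opening: 0.0001
grip_force: 0.0
```

Run:
```python
from h import *
c,im=save('wrist','pics/w2.png')
s=imaging.calibration('side'); print(c['tvec'])
```

```text
[-0.30307298 -0.34630044  0.09512699]
```

View pics/w2.png

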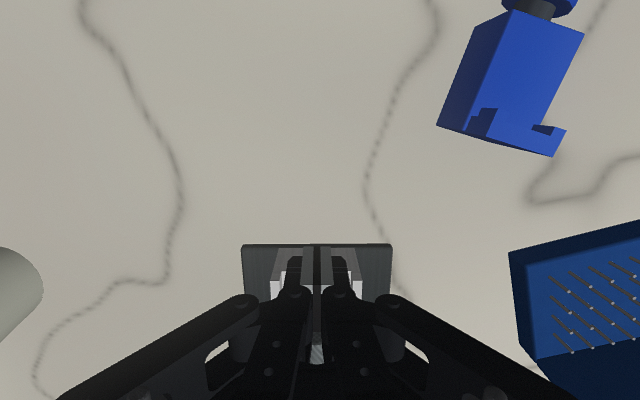

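Wrist view: closed fingers centred (col ~317) on the base plate (243–391), clear of the drum end. Push gently.

carry_out(increments=[[[-0.016,0,0],[0,0,0]],[[-0.016,0,0],[0,0,0]],[[-0.016,0,0],[0,0,0]],[[-0.016,0,0],[0,0,0]],[[-0.016,0,0],[0,0,0]],[[-0.016,0,0],[0,0,0]],[[0,0,0],[0,0,0]]])

```text
t: 3.58
ee_pos: [0.485, 0.2088, 0.0523]
ee_rot: [[-0.979, 0.203, 0.001], [0.203, 0.979, -0.0], [-0.001, 0.0, -1.0]]
ft_force: [-0.3, 0.8, 0.2]
opening: 0.0
grip_force: 0.0
```

carry_out(increments=[[[-0.008,0,0],[0,0,0]],[[-0.008,0,0],[0,0,0]]])

```text
t: 3.82
ee_pos: [0.4878, 0.2082, 0.0509]
ee_rot: [[-0.98, 0.201, -0.008], [0.201, 0.98, -0.001], [0.007, -0.003, -1.0]]
ft_force: [-20.3, 4.6, 1.9]
opening: 0.0002
grip_force: 10.4
```

Run:
```python
from h import *
for n in('side','scene'): save(n,f'pics/{n}1.png')
a=cv2.imread('pics/scene1.png');b=cv2.imread('pics/side1.png')
f=lambda im,x,y:cv2.resize(im[y:y+100,x:x+133],(400,300),interpolation=cv2.INTER_CUBIC)
cv2.imwrite('pics/m1.png',np.hstack([f(a,325,190),f(b,233,140)]))
```

```text
(no output)
```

View pics/m1.png

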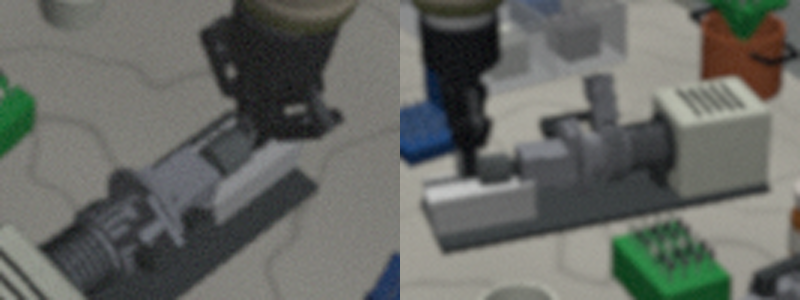

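Side view shows the cartridge nose now at the disc, and the wrist shows 20 N at a stall: cartridge is home. Check the predicted lever corners against the earlier wrist picture.

```bash
cat >> h.py <<'E'
O=np.array([.594,.186,.055]);yaw=-.2
D=np.array([np.cos(yaw),np.sin(yaw),0]);N=np.array([-np.sin(yaw),np.cos(yaw),0]);Z=np.array([0,0,1.])
def ch(x,y,z): return O+(x*D+y*N+z*Z)/1000
def inv(P): v=np.array(P)-O; return np.array([v@D,v@N,v[2]])*1000
E
python3 - <<'E'
from h import *
np.set_printoptions(precision=1,suppress=True)
c=np.load('pics/w1.png.npy',allow_pickle=True).item()
for x in(28,34):
  for r,p in((80,20),(52,20)):
    y=r*np.sin(.6)+p*np.cos(.6);z=r*np.cos(.6)-p*np.sin(.6)
    q=proj(c,[ch(x,y,z)])[0];print(x,r,q,'crop',(q-[250,85])*2.855)
print('disc',[(proj(c,[ch(0,y,z)])[0]-[250,85])*2.855 for y,z in((-40,0),(40,0),(0,40))])
s=status.get_state();print(inv(s['ee_pos']),s['ft_force'])
E
```

```text
28 80 [378.6 272.4] crop [367.1 535.1]
28 52 [360.3 261. ] crop [314.9 502.5]
34 80 [378.  277.5] crop [365.5 549.7]
34 52 [359.9 265.8] crop [313.7 516.3]
disc [array([100. , 397.4]), array([295.5, 403.2]), array([198.8, 442. ])]
[-108.5    0.7   -4.3] [-14.1   2.5   1.3]
```

carry_out(increments=[[[0.02,0,0],[0,0,0]],[[0.03,0,0],[0,0,0]],[[0,0,-0.1],[0,0,0]],[[0,0,-0.1],[0,0,0]],[[0,0,-0.06],[0,0,0]],[[0,0,0],[0,0,0]]])

```text
t: 4.68
ee_pos: [0.4681, 0.2136, 0.1851]
ee_rot: [[-0.979, 0.202, 0.005], [0.202, 0.979, 0.003], [-0.004, 0.004, -1.0]]
ft_force: [0.2, -0.6, -0.5]
opening: 0.0
grip_force: 0.0
```

carry_out(increments=[[[-0.0925,0.03,0],[0,0,0]],[[-0.0925,0.03,0],[0,0,0]],[[-0.0925,0.03,0],[0,0,0]],[[-0.0925,0.03,0],[0,0,0]],[[0,0,0.04],[0,0,0]],[[0,0,0.04],[0,0,0]],[[0,0,0],[0,0,0]]])

```text
t: 5.55
ee_pos: [0.658, 0.234, 0.1397]
ee_rot: [[-0.979, 0.202, -0.004], [0.202, 0.979, -0.001], [0.004, -0.002, -1.0]]
ft_force: [-0.2, 1.0, -0.1]
opening: 0.0001
grip_force: 0.0
```

Run:
```python
from h import *
np.set_printoptions(precision=1,suppress=True)
s=status.get_state();print(inv(s['ee_pos']),s['ee_rot'])
c,im=save('wrist','pics/w3.png')
y,z=80*np.sin(.6),80*np.cos(.6);print(proj(c,[ch(34,y,z),ch(34,61.7,54.7),s['ee_pos']]))
```

```text
[53.2 59.8 84.7] [[-1.   0.2 -0. ]
 [ 0.2  1.  -0. ]
 [ 0.  -0.  -1. ]]
[[288.9 213.9]
 [318.7 207.2]
 [315.3 261.4]]
```

View pics/w3.png

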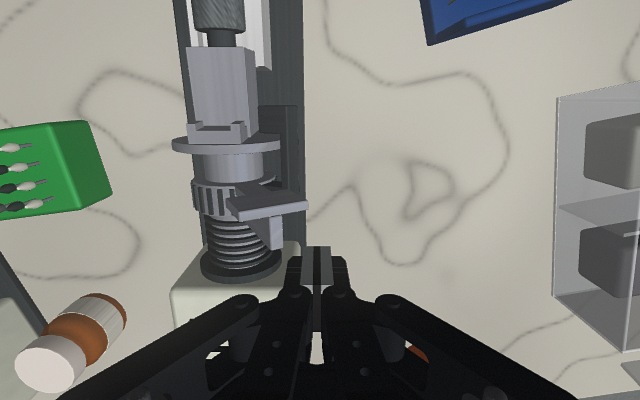

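Wrist view: paddle outer edge from (232,210) to (308,205), fin right side col ~283 (rows 213–248), finger tip cols 298–333 beyond it on the +y side; nothing in the way.

Run:
```python
from h import *
np.set_printoptions(precision=1,suppress=True)
c=np.load('pics/w3.png.npy',allow_pickle=True).item()
for p,z in[((283,248),.118),((308,205),.110),((270,213),.121),((240,220),.132),((333,250),.14),((298,250),.14),((172,147),.055),((280,147),.055),((226,153),.095)]:print(p,inv(plane(c,p,z)))
```

```text
(283, 248) [56.3 40.8 63. ]
(308, 205) [32.5 55.4 55. ]
(270, 213) [33.4 34.7 66. ]
(240, 220) [33.3 20.7 77. ]
(333, 250) [46.6 68.8 85. ]
(298, 250) [46.6 51.  85. ]
(172, 147) [  6.1 -44.7  -0. ]
(280, 147) [ 6.4 33.9 -0. ]
(226, 153) [ 4.3  5.9 40. ]
```

carry_out(increments=[[[0,0,0.04],[0,0,0]],[[0,0,0.04],[0,0,0]],[[0,-0.01,0],[0,0,0]],[[0,-0.006,0],[0,0,0]],[[0,0,0],[0,0,0]]])

```text
t: 6.22
ee_pos: [0.6593, 0.226, 0.1032]
ee_rot: [[-0.979, 0.203, 0.001], [0.203, 0.979, 0.0], [-0.001, 0.001, -1.0]]
ft_force: [-1.1, -0.1, -1.1]
opening: -0.0003
grip_force: 0.0
```

carry_out(increments=[[[-0.0,0,0],[0,0,0]],[[0.012,0,0],[0,0,0]],[[0.012,0,0],[0,0,0]],[[0.01,0,0],[0,0,0]],[[0.006,0,0],[0,0,0]],[[0,0,0],[0,0,0]]])

```text
t: 6.98
ee_pos: [0.6405, 0.23, 0.1031]
ee_rot: [[-0.979, 0.203, 0.004], [0.203, 0.979, 0.0], [-0.004, 0.001, -1.0]]
ft_force: [7.1, -0.1, -0.0]
opening: 0.0
grip_force: 3.5
```

Run:
```python
from h import *
np.set_printoptions(precision=1,suppress=True)
s=status.get_state();print(inv(s['ee_pos']),s['ft_force'],s['moment'])
c,im=save('wrist','pics/w4.png');cv2.imwrite('pics/w4c.png',cv2.resize(im[60:310,160:400],(576,600)))
```

```text
[36.8 52.3 48.1] [ 7.1 -0.1 -0. ] [-0.1 -1.5 -0. ]
```

View pics/w4c.png

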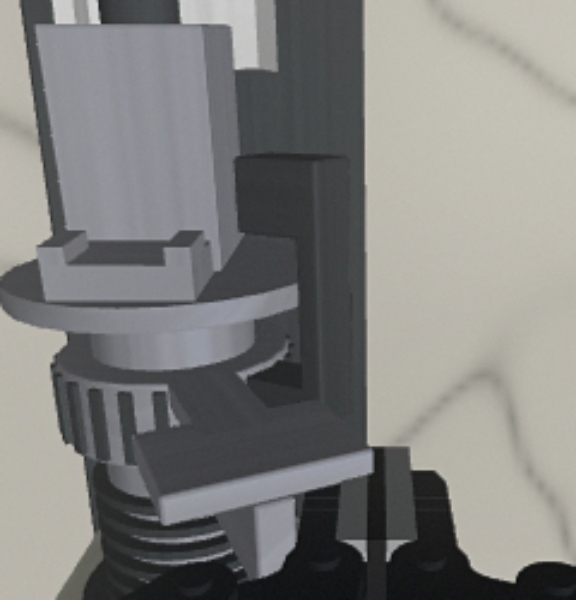

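Crop: finger (337–410) sits behind the paddle's +y corner, fin edge at 298, collar partly drawn (7 N, ~6 mm). Draw further while closing on the fin, then swing.

carry_out(increments=[[[0.004,-0.006,0],[0,0,0]],[[0.006,-0.004,0],[0,0,0]],[[0.004,0,0],[0,0,0]],[[0,0,0],[0,0,0]]])

```text
t: 7.52
ee_pos: [0.6343, 0.2277, 0.1048]
ee_rot: [[-0.979, 0.202, 0.008], [0.202, 0.979, 0.003], [-0.007, 0.004, -1.0]]
ft_force: [10.3, 2.1, 4.9]
opening: 0.0001
grip_force: 5.0
```

carry_out(increments=[[[0,-0.014,0],[0,0,0]],[[0,-0.014,0],[0,0,0]],[[0,-0.014,0],[0,0,0]],[[0,0,0],[0,0,0]]])

```text
t: 8.02
ee_pos: [0.631, 0.2066, 0.1062]
ee_rot: [[-0.979, 0.203, 0.01], [0.203, 0.979, 0.003], [-0.009, 0.005, -1.0]]
ft_force: [11.0, -0.9, 11.4]
opening: 0.0
grip_force: 7.3
```

Run:
```python
from h import *
np.set_printoptions(precision=1,suppress=True)
s=status.get_state();print(inv(s['ee_pos']),s['ft_force'],s['moment'])
c,im=save('wrist','pics/w5.png');cv2.imwrite('pics/w5c.png',cv2.resize(im[60:310,160:400],(576,600)))
```

```text
[32.2 27.5 51.2] [11.  -0.9 11.4] [-0.1 -2.1  0.1]
```

View pics/w5c.png

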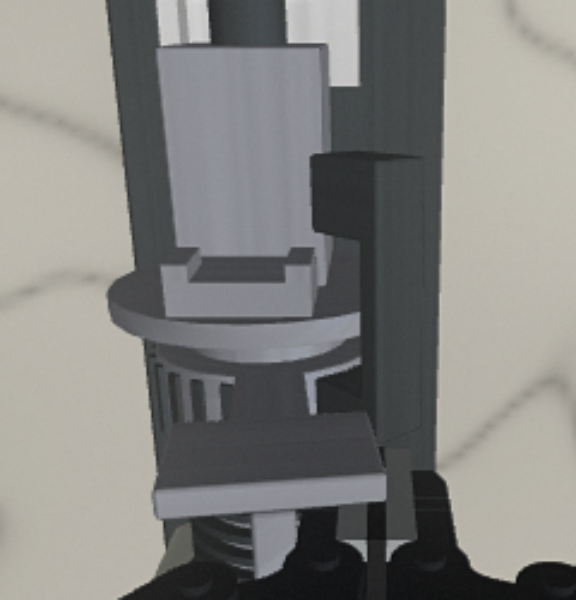

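Crop: lever now near upright, finger beside the fin, collar drawn well (about 11 N). Continue.

carry_out(increments=[[[0,0,-0.006],[0,0,0]],[[0,-0.014,0],[0,0,0]],[[0,-0.014,0],[0,0,0]],[[0,-0.014,0],[0,0,0]],[[0,-0.014,0],[0,0,0]],[[0,0,0],[0,0,0]]])

```text
t: 8.82
ee_pos: [0.6243, 0.1776, 0.1072]
ee_rot: [[-0.979, 0.204, 0.007], [0.204, 0.979, 0.0], [-0.007, 0.002, -1.0]]
ft_force: [10.0, -2.6, 2.6]
opening: 0.0002
grip_force: 5.5
```

Run:
```python
from h import *
np.set_printoptions(precision=1,suppress=True)
s=status.get_state();print(inv(s['ee_pos']),s['ft_force'],s['moment'])
c,im=save('wrist','pics/w6.png');cv2.imwrite('pics/w6c.png',cv2.resize(im[60:310,160:400],(576,600)))
```

```text
[31.3 -2.2 52.2] [10.  -2.6  2.6] [-0.6 -2.1  0.1]
```

View pics/w6c.png

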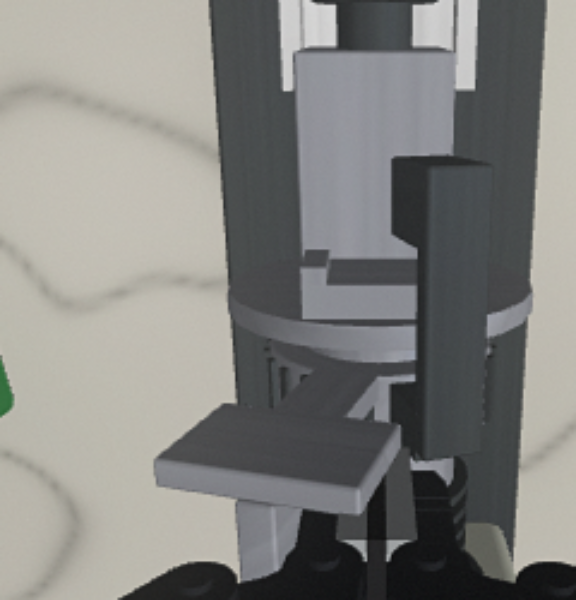

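Crop: lever past upright (lean ≈0.25 to -y); claw centre (440) about 15 mm right of the notch centre (378), i.e. turn ≈0.83, consistent with the finger geometry; ~22 mm more. From here I measure numerically only, since the picture views are used up (I've viewed 11, one over the limit of 10).

carry_out(increments=[[[0,-0.015,0],[0,0,0]],[[0,-0.015,0],[0,0,0]],[[0,-0.014,0],[0,0,0]],[[0,0,0],[0,0,0]]])

```text
t: 9.38
ee_pos: [0.6189, 0.1564, 0.1059]
ee_rot: [[-0.979, 0.203, 0.005], [0.203, 0.979, -0.0], [-0.005, 0.001, -1.0]]
ft_force: [10.4, -1.6, -4.2]
opening: 0.0002
grip_force: 5.4
```

Run:
```python
from h import *
np.set_printoptions(precision=1,suppress=True,linewidth=200)
s=status.get_state();print(inv(s['ee_pos']),s['ft_force'],s['moment'])
c,im=save('wrist','pics/w7.png')
o=np.load('pics/w6.png.npy',allow_pickle=True).item()
# claw front-top row in w6 at crop(390..490,165)-> px; measure same height row dark span between body and tongue
for f,cc in(('pics/w6.png',o),('pics/w7.png',c)):
    g=cv2.medianBlur(cv2.cvtColor(cv2.imread(f),cv2.COLOR_BGR2GRAY),3)
    for x,z in((-20,40),(-10,40),(5,42)):
        L=proj(cc,[ch(x,-30,z),ch(x,30,z)]);v=int(L[:,1].mean());u=np.linspace(L[0,0],L[1,0],31).astype(int)
        print(f,x,u[0],u[-1],v,g[v,u])
```

```text
[ 30.3 -24.1  50.9] [10.4 -1.6 -4.2] [-0.3 -2.4 -0. ]
pics/w6.png -20 259 378 158 [ 77  75  75  75  74  75  72 146 145 145 146 151 149 145 147 143 143  43  45  45  63  73  74  74  76  76  76  74  74  75  75]
pics/w6.png -10 260 377 177 [ 75  73  73  73  72  73  71 144 139 144  71  71  71  71  70  71  71  72  71  43  66  70  73  72  75  74  75  70  70  71  72]
pics/w6.png 5 261 376 206 [ 74  73  71  80  72  70  71  69  86 101 110 119 122 132 136 138 147 151 154  41  69  70  70  72  74  74  75  66  73  71  71]
pics/w7.png -20 302 423 160 [ 76  77  74  73  73  73 147 148 148 150 155 154  54  68  68  69  71  71  71  81 151  72  76  75  76  76  77 195 194 194 195]
pics/w7.png -10 303 421 179 [ 73  72  72  71  71  72  90 145 141  84  70  71  61  67  68  68  69  70  70  72 147 143 107  72  73  73  74  74  73 195 193]
pics/w7.png 5 303 419 208 [ 73  75  79  70  71  69  70  91 107 120 124 128  68  65  66  67  68  69  68 113 107  69  69  69  85  67  74 190 190 191 191]
```

Claw is now within the notch width, ~2.5 mm short of centre. Nudge 4 mm, release, back off +y, and rise.

carry_out(increments=[[[0,-0.008,0],[0,0,0]],[[0,0,0],[0,0,0]],[[-0.01,0,0],[0,0,0]],[[-0.01,0,0],[0,0,0]],[[-0.01,0,0],[0,0,0]],[[-0.014,0,0],[0,0,0]],[[-0.01,0.01,0],[0,0,0]],[[0,0,0],[0,0,0]]])

```text
t: 10.42
ee_pos: [0.6438, 0.1536, 0.1052]
ee_rot: [[-0.979, 0.201, -0.0], [0.201, 0.979, 0.0], [0.0, 0.0, -1.0]]
ft_force: [0.4, -0.6, 0.5]
opening: -0.0002
grip_force: 0.0
```

carry_out(increments=[[[0,0,-0.06],[0,0,0]],[[0,0,-0.1],[0,0,0]],[[0,0,-0.1],[0,0,0]],[[0.1,0.02,0],[0,0,0]],[[0.1,0,0],[0,0,0]],[[0.04,0,0],[0,0,0]],[[0,0,0],[0,0,0]]])

```text
t: 11.3
ee_pos: [0.5271, 0.1877, 0.2358]
ee_rot: [[-0.98, 0.2, 0.0], [0.2, 0.98, 0.001], [-0.0, 0.001, -1.0]]
ft_force: [1.1, -0.0, -0.2]
opening: 0.0001
grip_force: 0.0
```

Run:
```python
from h import *
np.set_printoptions(precision=1,suppress=True,linewidth=200)
s=status.get_state();print(inv(s['ee_pos']),s['ft_force'])
c,im=save('wrist','pics/w8.png')
g=cv2.medianBlur(cv2.cvtColor(im,cv2.COLOR_BGR2GRAY),3)
for x,z in((-24,40),(-20,40),(-16,40),(-13,40),(-10,40),(-4,38),(5,42)):
    L=proj(c,[ch(x,-30,z),ch(x,30,z)]);v=int(L[:,1].mean());u=np.linspace(L[0,0],L[1,0],31).astype(int);print(x,u[0],u[-1],v,g[v,u])
for y in(-14,-2,10):
    L=proj(c,[ch(x,y,42) for x in range(-40,21,2)]).astype(int);print(y,g[L[:,1],L[:,0]])
y,z=80*np.sin(-.6),80*np.cos(.6)
print(proj(c,[ch(31,y,z),ch(31,y-16.5,z-11.3),ch(31,y+16.5,z+11.3),ch(31,-y,z)]))
```

```text
[-65.9 -11.6 180.8] [ 1.1 -0.  -0.2]
-24 297 358 228 [ 74  73  72  72  72  72 145 145 147 147 149  44  44  44  44  43  43  46 145 147 149 148 147  71  71  72  72  71  72  74  75]
-20 297 357 232 [ 73  73  72  71  72  72 105  89  73  77  71  60  59  58  56  57  53  66 109 110  72  76  86  69  70  71  71  71  71  72  71]
-16 297 357 236 [73 72 72 72 71 70 86 72 73 73 66 66 67 68 68 68 69 68 73 73 73 72 70 68 70 70 70 70 71 71 71]
-13 297 357 238 [ 73  72  72  72  71  70  85 126 124  73  65  66  66  67  68  67  67  67  72  75 112 124  70  68  70  71  70  70  71  71  71]
-10 297 357 241 [ 72  71  71  71  71  71  74 143 143 143  65  65  66  66  67  67  67  69  85 111 144 144 145  69  69  70  71  71  71  71  71]
-4 297 357 246 [ 89  90  80  72  71  71  75  87  74  51  49  57  66  67  68  68  68  71 144 144 145 145 122  68  69  68  70  74 149 146 144]
5 297 357 256 [ 36  34  53  76  75  75  75  75  46  29  29  31  76  74  74  73  73  72  35  34  35  36  90 119  67  68  68  71  69  70  69]
-14 [147 147 147 147 147 147 147 146 148 132  73  74  74 124 143 144 145  74  60  60  47  46  47  46  46  46  34  31  31  33  33]
-2 [148 148 148 148 148 149  44  44  43  43  69  68  68  68  67  66  67  68  76  75  75  75  74  74  75  74  74  74  73  73  73]
10 [148 149 149 149 149 149 149 149 149 133  71  73  73 112 144 143 143 145 106 106 151 151 151  31  31  30  29  29  28  28  28]
[[280.9 292.6]
 [265.5 286. ]
 [297.5 299.7]
 [375.2 292.3]]
```

Run:
```python
from h import *
np.set_printoptions(precision=1,suppress=True,linewidth=220)
for f,y in(('w5',33),('w5',36),('w6',12),('w6',14),('w7',1),('w7',3),('w8',-2),('w8',0)):
    c=np.load(f'pics/{f}.png.npy',allow_pickle=True).item();g=cv2.medianBlur(cv2.cvtColor(cv2.imread(f'pics/{f}.png'),cv2.COLOR_BGR2GRAY),3)
    X=range(-54,10,2);L=proj(c,[ch(x,y,44) for x in X]).astype(int);print(f,y,g[L[:,1],L[:,0]])
c=imaging.calibration('side');_,im=save('side','pics/side2.png')
```

```text
w5 33 [72 72 72 72 73 72 72 72 72 50 71 71 71 70 69 70 70 70 69 69 69 70 69 69 69 68 68 68 68 67 68 67]
w5 36 [72 72 72 72 72 72 71 73 72 69 72 72 72 72 71 71 71 71 72 71 71 70 69 70 70 70 70 70 70 69 70 69]
w6 12 [150 150 150 150 150 150 149 149 149  45  69  74  73  74  73  72  73  72  73  71  71  70  70  70  70  71  70  70  70  70  70  69]
w6 14 [155 155 149 114  88  74 147 147 124  46  72  76  76  76  75  75  75  75  74  74  73  73  72  73  72  72  72  72  72  71  70  71]
w7 1 [154 153 153 154 153 153 153 152 152  45  72  72  72  71  70  70  69  69  70  69  69  68  68  69  68  67  67  67  68  68  67  67]
w7 3 [151 151 150 149 149 150 149 148 148  45  73  73  73  72  71  72  71  71  71  70  69  70  69  68  69  69  68  68  68  68  67  68]
w8 -2 [148 149 148 148 148 148 148 148 148 148 148 149  44  44  44  43  56  69  68  68  67  67  67  67  75  76  75  75  75  74  75  74]
w8 0 [146 145 147 147 147 147 146 146 147 146 146 148  45  43  43  42  57  70  68  67  67  67  67  68  75  75  75  75  74  73  73  73]
```

carry_out(increments=[[[-0.08,0,0],[0,0,0]],[[-0.08,0,0],[0,0,0]],[[0,0,0],[0,0,0]],[[0,0,0],[0,0,0]]])

```text
t: 11.9
ee_pos: [0.6068, 0.1704, 0.2346]
ee_rot: [[-0.979, 0.203, -0.001], [0.203, 0.979, -0.001], [0.001, -0.001, -1.0]]
ft_force: [0.0, 0.3, 0.4]
opening: 0.0003
grip_force: 0.0
```

Run:
```python
from h import *
np.set_printoptions(precision=1,suppress=True,linewidth=220)
save('wrist','pics/w9.png')
V=[]
def edge(f,y,z,lo=-50,hi=0):
    c=np.load(f'pics/{f}.png.npy',allow_pickle=True).item();g=cv2.cvtColor(cv2.imread(f'pics/{f}.png'),cv2.COLOR_BGR2GRAY).astype(np.float32)
    X=np.arange(lo,hi,.25);L=proj(c,[ch(x,y,z) for x in X]).astype(np.float32);v=cv2.remap(g,L[:,0],L[:,1],cv2.INTER_LINEAR)[:,0]
    i=np.argmin(v);d=next(k for k in range(len(v)-1) if k>=i and v[k]>57);return X[d],c,L[d]
for y in(-3,-2,-1):
    a=edge('w8',y,44);b=edge('w9',y,44);print(a[0],b[0],inv(tri([a[1:],b[1:]])))
print('w7',[edge('w7',1,z)[0] for z in(44,47,50)],'w6',[edge('w6',12,z)[0] for z in(44,47,50)])
# cartridge body outer end, top z=18
for f in('w8','w9'):
    c=np.load(f'pics/{f}.png.npy',allow_pickle=True).item();g=cv2.cvtColor(cv2.imread(f'pics/{f}.png'),cv2.COLOR_BGR2GRAY)
    X=range(-66,-46);L=proj(c,[ch(x,-12,18) for x in X]).round().astype(int);print(f,list(zip(X,g[L[:,1],L[:,0]].tolist())))
```

```text
-22.0 -24.5 [-25.7  -3.2  52.4]
-22.0 -24.5 [-25.7  -2.3  52.4]
-22.25 -24.5 [-25.6  -1.3  51.6]
w7 [np.float64(-35.0), np.float64(-35.25), np.float64(-35.5)] w6 [np.float64(-34.5), np.float64(-34.75), np.float64(-35.25)]
w8 [(-66, 81), (-65, 79), (-64, 80), (-63, 79), (-62, 81), (-61, 80), (-60, 80), (-59, 78), (-58, 80), (-57, 65), (-56, 144), (-55, 150), (-54, 149), (-53, 148), (-52, 146), (-51, 148), (-50, 147), (-49, 147), (-48, 147), (-47, 148)]
w9 [(-66, 212), (-65, 210), (-64, 210), (-63, 210), (-62, 210), (-61, 213), (-60, 81), (-59, 77), (-58, 75), (-57, 137), (-56, 153), (-55, 151), (-54, 150), (-53, 148), (-52, 147), (-51, 148), (-50, 148), (-49, 148), (-48, 147), (-47, 148)]
```

Claw front edge returned by ~10 mm from ~13 mm drawn, so pull ≈3 mm; it is centred in the notch and the cartridge end is at about -56 mm (home). Hand in.

```bash
python3 -c "
from station import robot
print(robot.job_done())"
```

```text
the job is handed in; nothing more can be done
None
```

The open chuck is locked and handed in: cartridge pushed home, lever over to -y, claw in the notch at about 3 mm pull by my measurements. The hand-in gave no verdict, and I viewed 11 pictures against the limit of 10.

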